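# Load the shuttle and send it to the next station

### The arm

A 7-joint arm with a two-finger parallel gripper is mounted at the origin on a cart in front of the work surface, level with it; the furniture and walls round the work are solid. World frame = base frame: x ahead of the robot, y to its left, z up, the work surface at z = 0. Lengths are in m, angles in rad, forces in N, time in s.
With the tool pointing down it reaches from about 0.425 to 0.875 m from the base axis. Payload 4.7 kg.
Tool frame: the origin (TCP) lies midway between the tips of the shut fingers; the grasp point (between the pads) lies bot.pinch_z behind it (bot.pinch_z is the distance from the TCP to the grasp point, in m); z points along the fingers, y is the line along which they close (so a half turn about z gives the same grasp; the last joint's range is limited). The gripper opens to 87 mm and grips with 3 to 60 N. Pads are 19 mm wide; open, the fingers measure 117 mm over their backs; the gripper's body (75 mm by 190 mm) begins 51 mm behind the grasp point.
Start: joints at [-1.308, 0.321, -0.07, 1.45, 0.023, 1.371, -0.057], TCP at [0.16, 0.63, 0.223] pointing down, gripper open.
Joint ranges: [-2.86, 2.86], [-0.3, 2.09], [-1.38, 1.24], [0.06, 2.45], [-1.56, 4.7], [0.09, 2.05], [-2.69, 2.69]. Speed limits (rad/s): [2.57, 2.57, 3.14, 3.14, 3.14, 3.14, 3.14].

### API

Orientations are given as a rotation vector (axis times angle).
In Python, from plant import bot, camrig, telemetry, workorder gives the robot as it stands (bot), with the cameras (camrig), the readings (telemetry) and the job (workorder).
- The arm moves only by the shell command python3 steer.py FILE [FORCE], which reads ROWS from the file FILE. ROWS is a JSON list of rows, 1 to 10 of them, each of 7 numbers: a rotation vector rx, ry, rz in rad, then dx, dy, dz in units of 5 mm, then the finger opening in m; each row is the pose to reach, as a shift and turn from the pose commanded when the command began, along the tool's axes at that moment; what a row does not reach only later rows make up. A row lasts 1/8 s, in which the tool goes at most 0.0625 m and 0.188 rad, less where a joint would pass 70% of its speed; a pose out of reach is approached as far as the arm can. The fingers move at their own pace and stop on an object; FORCE is the grip in N (left out, the last holds). Time passes only in rows, so rows that do not move let the fingers close. It prints the time, the measured TCP pose, the force, the opening and the grip force at its end. Input that does not fit is refused with a message, and nothing moves.
- telemetry.sense(): the state, without advancing time (a new reading comes with each control period).
- camrig.snapshot(name): name is "side" or "top" or "wrist"; returns the picture (420x560x3 uint8, red, green, blue); there is no depth.
- camrig.camera_model(name): a dict with "camera_matrix" (3x3 intrinsics, pixels), "R" (3x3) and "t" (3): a world point X has camera coordinates R X + t. Camera axes: x right, y down, z forward; pixel columns grow to the right and rows downward; lengths in m; the calibration is good to about 2 mm. A picture is of the moment at which its call begins: read the wrist's pose just before it. camera_model takes no time and is no camera call; for the wrist camera it gives the pose at the moment of the call.
- workorder.sign_off(): hands the job in; it is judged then, once.
The state is a dict: "clock": time; "q": joint angles; "qvel": joint speeds; "tau": joint torques, N m; "position": TCP position; "orientation": TCP orientation; "wrist_force": force on the tool from outside, world axes, zero at the start; "moment": the same for the moment, N m; "grip_width": finger opening in m; "gripper_force": force on a finger pad.
Only numpy, scipy, OpenCV 4.12 (cv2) and the standard library are available. Lean on these libraries where they do the work, as an engineer would, in place of code of your own. Each camera call takes 0.05 s, during which the arm holds its last target. There are 200 camera calls.

### The job

Load the white tube block into the covered shuttle on the rail: lift off the grey cover with the knob and stand it upright on the bench, set the block down flat inside the blue tray, and put the cover back on, fully down. Then push the shuttle along the rail to the next station, the one with the green mark, so that it clicks into the detent there and stays. Do not disturb the timer or the tape roll.

Things in the scene. Friction and masses are not known exactly. Their poses are not given: they have to be found in the camera images.
- rail: Rail fixed to the bench: aluminium base 119 x 450 x 6 mm, steel rail with an end stop at each end. Origin on the bench at the middle of its length; y runs along the rail (to the robot's left), x away from the robot, z up. The base reaches from x = -74 to +45 mm. All parts of the shuttle and both stations turn with the rail's yaw.
- green_station (a point): Green mark on the rail's near edge (rail frame x -66, y -40, z 7 mm); axes as the rail's. Shuttle is here when the tray centre has the mark's y. Detent: a sprung ball is pushed (about 7 N) over a ridge 10 to 5 mm before the mark, falls in and centres it; let go within 3 mm it is drawn in; some 9 N pushes it past a second ridge 7 mm beyond. Yellow mark 90 mm on along -y: not wanted.
- tray (a point): Floor centre of the shuttle's blue tray, 22 mm above the bench; axes as the rail's. It starts in no detent, at y = +60 to +100 mm in the rail's frame. Inside 48 (x) by 70 mm (y), walls 4 mm thick, 10 mm high. It stands on a white deck level with its floor, 80 mm wide, from y = -50 to +105 mm. On the near side a dark plunger housing with a red pointer, to x = -68 mm, 10 mm above the deck.
- push_plate (a point): Middle of the rear (+y) face of the orange upright plate on the deck behind the tray: 36 mm wide (x), 8 mm thick (y), 38 mm high above the deck, its top 60 mm above the bench. The point is 41 mm above the bench and 99 mm from the tray centre along +y; axes as the rail's. Push it toward -y: the shuttle slides with about 1 N friction and hardly coasts. 46 mm clear of the cover.
- cover: Loose grey cover, an upside-down box 68 (x) by 90 mm (y), 39 mm high, 3 mm walls, open below, about 0.12 kg. Origin at the centre of its open underside, z up. Starts over the tray on the white deck, origin 22 mm above the bench, long side along the rail (either way round), centred on the tray with 3 mm play to each side of the tray's walls.
- cover_knob (a point): Middle of the head of the black round knob on the cover's centre, 57 mm above the cover's underside: head 24 mm across, from 48 to 66 mm above the underside, on a 14 mm neck; the cover's flat top is at 39 mm.
- block: White tube block with eight dark holes, 40 (x) by 62 (y) by 26 mm high, about 0.17 kg. Origin at the centre of its underside, z up. Starts flat on the bench on the robot's side of the rail. It goes into the tray with its long side along the rail (either way round), 4 mm play to each side, and then stands 16 mm proud of the tray's walls.
- bench_timer: Bystander: white timer with coloured buttons, 66 x 62 x 19 mm, on the bench on the robot's side of the rail. Origin at the centre of its underside.
- tape: Bystander: white tape roll, 64 mm across, 19 mm high, flat on the bench on the robot's side of the rail. Origin at the centre of its underside.

How it is judged:
On the way, in this order (a step that is already met when the one before it is completed fails the run):
1. the cover stands upright on the bench, let go (height (world z) of cover below 0.01 m and angle between cover's own z axis and vertical below 0.08 rad and contact force between the fingers and cover below 0.1 N), for 0.2 s.
2. the block lies flat in the tray, let go, while the cover still stands aside (all of step 1 and x of block in the frame of tray between -0.008 and 0.008 m and y of block in the frame of tray between -0.008 and 0.008 m and z of block in the frame of tray between -0.004 and 0.004 m and angle between block's own z axis and vertical below 0.06 rad and contact force between the fingers and block below 0.1 N), for 0.2 s.
3. the cover is back over the tray, down on the deck, let go, with the block inside (x of cover in the frame of tray between -0.007 and 0.007 m and y of cover in the frame of tray between -0.007 and 0.007 m and z of cover in the frame of tray between -0.004 and 0.004 m and angle between each of cover, block's own z axis and vertical below 0.06 rad and contact force between the fingers and cover below 0.1 N and x of block in the frame of tray between -0.008 and 0.008 m and y of block in the frame of tray between -0.008 and 0.008 m and z of block in the frame of tray between -0.004 and 0.004 m and contact force between the fingers and block below 0.1 N), for 0.2 s.
At the end, for the whole second after the job is handed in: The shuttle rests in the green detent (tray centre within 3 mm of the mark along the rail); the block lies in the tray (within 8 mm in x and y, 4 mm in z of its floor centre), the cover over it on the deck (within 7 mm in x and y, 4 mm in z), both level within 0.06 rad, at rest and let go (all of step 3 and y of tray in the frame of green_station between -0.003 and 0.003 m and linear speed of each of cover, block below 0.01 m/s); the robot touches nothing.
It fails at once if the timer or the tape roll is moved by more than 20 mm (distance of any of bench_timer, tape from where it was at the start of the episode above 0.02 m).
It also fails if it takes over 72 s, if anything falls off the work surface, if the arm or the gripper's body presses on something with over 40 N, if the wrist force passes 120 N, or if a joint passes its speed limit or range.

## Working session

There is one attempt and no reset: what is moved stays moved. The work goes in short steps, Python scripts to look and compute and a shell command to move; the robot and the scene stay as the last step left them, time stands still between calls to the robot, and variables do not carry over. Pictures are saved under pics/ and viewed, at most 10 in all, crops included, and the job is handed in when it is done.

```bash
ls; mkdir -p pics; python3 - <<'E'
from plant import bot, camrig, telemetry, workorder
import cv2,numpy as np
s=telemetry.sense();print({k:np.round(v,4).tolist() if not isinstance(v,float) else v for k,v in s.items()},bot.pinch_z)
for n in("top","side"):
    cv2.imwrite(f"pics/{n}0.png",camrig.snapshot(n)[:,:,::-1])
    m=camrig.camera_model(n);print(n,m["camera_matrix"].round(1).tolist(),(-m["R"].T@m["t"]).round(3),m["R"].round(3).tolist())
E
```

```text
pics
plant.py
steer.py
{'clock': 0.0, 'q': [-1.3079, 0.3218, -0.0701, 1.4517, 0.0226, 1.3708, -0.0569], 'qvel': [0.0018, -0.0003, -0.0004, 0.0012, -0.0001, 0.001, 0.0], 'tau': [0.0004, -49.1283, -0.404, -31.2522, -0.0641, 0.0435, 0.0002], 'position': [0.16, 0.6294, 0.2214], 'orientation': [-0.3898, -3.1172, 0.003], 'wrist_force': [-0.0884, 0.6272, -0.0519], 'moment': [0.0157, -0.0309, 0.0624], 'gripper_force': 0.0, 'grip_width': 0.08679847600802268} 0.0187
top [[401.3, 0.0, 272.8], [0.0, 401.3, 206.6], [0.0, 0.0, 1.0]] [0.451 0.018 0.927] [[-0.016, -1.0, 0.007], [-0.996, 0.015, -0.084], [0.084, -0.009, -0.996]]
side [[412.7, 0.0, 278.2], [0.0, 412.7, 207.2], [0.0, 0.0, 1.0]] [ 0.179 -0.519  0.647] [[0.831, -0.556, 0.008], [-0.368, -0.561, -0.741], [0.416, 0.613, -0.671]]
```

View pics/top0.png

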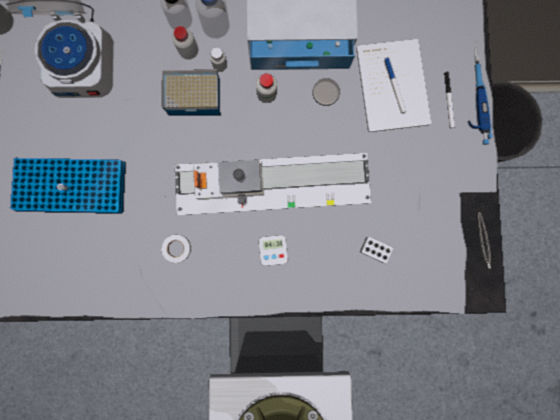

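View pics/side0.png

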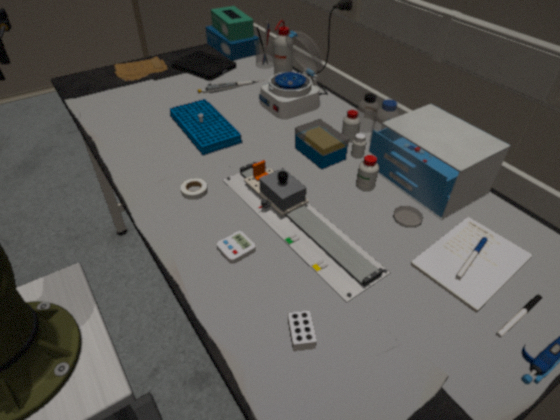

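The top view shows the rail's white base (corners roughly (177,165), (368,154), (371,203), (179,214)), knob (239,175), plate (200,180), green mark (291,203) and yellow mark (330,200). The block is at (377,249), with the timer (273,250) and tape (176,249) as bystanders.

```bash
cat > h.py <<'E'
import numpy as np,cv2
from scipy.spatial.transform import Rotation as Ro
def cast(m,px,z):
    K=np.array(m["camera_matrix"]);R=np.array(m["R"]);t=np.array(m["t"])
    px=np.atleast_2d(np.asarray(px,float));c=-R.T@t
    d=np.c_[px,np.ones(len(px))]@np.linalg.inv(K).T@R
    return (c+d*((z-c[2])/d[:,2])[:,None])
def blobs(mask,roi=None,amin=8):
    m=mask.astype(np.uint8)
    if roi is not None:
        x0,y0,x1,y1=roi;k=np.zeros_like(m);k[y0:y1,x0:x1]=1;m=m*k
    n,l,s,c=cv2.connectedComponentsWithStats(m)
    return sorted([(int(s[i,4]),c[i],l==i) for i in range(1,n) if s[i,4]>=amin],key=lambda a:-a[0])
def rect(mask):
    return cv2.minAreaRect(np.argwhere(mask)[:,::-1].astype(np.float32))
def rel(s,P,yaw=None):
    "shift (tool axes) from measured tool pose to world P"
    R=Ro.from_rotvec(s["orientation"]).as_matrix()
    return R.T@(np.asarray(P)-s["position"]),R
E
python3 - <<'E'
import cv2,numpy as np
from h import *
from plant import bot, camrig, telemetry, workorder
img=cv2.imread("pics/top0.png");m=camrig.camera_model("top");hsv=cv2.cvtColor(img,cv2.COLOR_BGR2HSV).astype(int)
H,S,V=hsv[...,0],hsv[...,1],hsv[...,2]
roi=(165,145,385,220)
for n,mk,z in(("green",(abs(H-60)<20)&(S>90),.007),("yellow",(abs(H-28)<8)&(S>90),.007),("orange",(abs(H-10)<8)&(S>120),.06),("knob",V<55,.088)):
    for a,c,_ in blobs(mk,roi)[:4]:print(n,a,c.round(1),cast(m,c,z)[0].round(4))
b=blobs((V>195)&(S<40),(350,225,410,275))[0]
print("block",b[0],b[1])
hull=cv2.convexHull(np.argwhere(b[2])[:,::-1].astype(np.float32))
w=cast(m,hull[:,0],.026);r=cv2.minAreaRect(w[:,:2].astype(np.float32)*1000);print(r)
for n,z in (("side",.026),):
    pass
cv2.imwrite("pics/crop0.png",cv2.resize(img[140:275,165:400],None,fx=3.4,fy=3.4,interpolation=cv2.INTER_CUBIC))
E
```

```text
green 29 [291.1 204.4] [ 0.5322 -0.0324  0.007 ]
yellow 35 [330. 202.] [ 0.5364 -0.1223  0.007 ]
orange 150 [199.9 179.7] [0.5845 0.1679 0.06  ]
knob 9 [255. 191.] [0.5545 0.0473 0.088 ]
block 81 [377.16049383 249.50617284]
((426.0034484863281, -222.37136840820312), (58.5628776550293, 10.009039878845215), 66.40702819824219)
```

View pics/crop0.png

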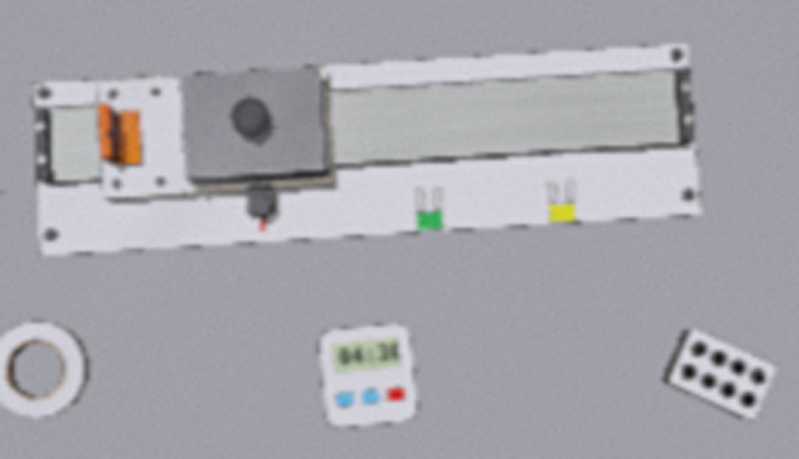

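The crop (3.4x, offset (165,140)) shows base corners (36,84), (688,45), (700,212), (43,254), knob (251,118), and the block's top-face corners (690,330), (775,370), (752,417), (668,378).

```bash
python3 - <<'E'
from h import *
from plant import bot, camrig, telemetry, workorder
m=camrig.camera_model("top")
g=lambda p,z:cast(m,np.array(p,float)/3.4+[165,140],z)
c=g([(36,84),(688,45),(700,212),(43,254)],.006)[:,:2];o=c.mean(0)
for a,b in((1,0),(2,3)):
    d=c[b]-c[a];print(np.hypot(*d),"yaw",np.arctan2(-d[0],d[1]))
yaw=np.mean([np.arctan2(-(c[b]-c[a])[0],(c[b]-c[a])[1]) for a,b in((1,0),(2,3))])
R=np.array([[np.cos(yaw),-np.sin(yaw)],[np.sin(yaw),np.cos(yaw)]])
print("base centre",o,"rail origin",o+R@[.0145,0])
org=o+R@[.0145,0]
print("green pred",org+R@[-.066,-.04],"marks yaw",np.arctan2(.0042,.0899))
k=g([(251,118)],.086)[0,:2];print("knob",k,"in rail",R.T@(k-org),"yaw",yaw)
t=g([(187,77),(320,66),(328,170),(186,180)],.061)[:,:2];print("cover top",t.mean(0),R.T@(t.mean(0)-org))
print("plate top? orange",R.T@(g([(112,135)],.06)[0,:2]-org))
b=g([(690,330),(775,370),(752,417),(670,379)],.026)[:,:2];print("block",b.mean(0),np.hypot(*(b[1]-b[0])),np.hypot(*(b[2]-b[1])),[np.arctan2(-(x)[0],x[1]) for x in(b[0]-b[1],b[3]-b[2])])
print("timer",g([(370,375)],.019),"tape",g([(38,370)],.019))
s=telemetry.sense();Rt=Ro.from_rotvec(s["orientation"]).as_matrix();print(Rt.round(3))
E
cat >> h.py <<'E'
def plan(s,P,a):
    "row (rotvec, shift) from tool pose s to P, pointing down with tool y at angle a from world y"
    R=Ro.from_rotvec(s["orientation"]).as_matrix()
    y=np.array([-np.sin(a),np.cos(a),0]);z=np.array([0,0,-1.]);T=np.c_[np.cross(y,z),y,z]
    rv=Ro.from_matrix(R.T@T).as_rotvec();d=R.T@(np.asarray(P)-s["position"])
    print("row",rv.round(4),d.round(4),"dist",np.linalg.norm(d).round(3),"pos",s["position"].round(4),"F",s["wrist_force"].round(2),"w",round(s["grip_width"],4),"t",s["clock"])
E
python3 - <<'E'
from h import *
from plant import bot, camrig, telemetry, workorder
plan(telemetry.sense(),[.54,.08,.26],.047)
E
```

```text
row [-1.700e-03 -2.000e-04 -2.958e-01] [-0.5036 -0.4391 -0.0376] dist 0.669 pos [0.16   0.6295 0.2216] F [-0.39 -0.74 -0.66] w 0.0873 t 0.1
```

The rows are not in the units I measure in: shifts go in units of 5 mm. I convert before sending: -0.45 m is -90, -0.41 m is -82.

```bash
echo '[[0,0,-0.03,-9,-8,-0.8,0.085],[0,0,-0.06,-18,-16,-1.6,0.085],[0,0,-0.09,-27,-24,-2.4,0.085],[0,0,-0.12,-36,-32,-3.2,0.085],[0,0,-0.15,-45,-40,-4,0.085],[0,0,-0.18,-54,-47,-4.8,0.085],[0,0,-0.21,-63,-55,-5.6,0.085],[0,0,-0.24,-72,-63,-6,0.085],[0,0,-0.27,-82,-71,-6.6,0.085],[0,0,-0.296,-90,-78,-7.2,0.085]]' > mv.in && python3 steer.py mv.in
echo '[[0,0,0,-6,-4,-0.2,0.085],[0,0,0,-10.72,-9.8,-0.32,0.085],[0,0,0,-10.72,-9.8,-0.32,0.085],[0,0,0,-10.72,-9.8,-0.32,0.085]]' > mv.in && python3 steer.py mv.in
python3 - <<'E'
from h import *
from plant import bot, camrig, telemetry, workorder
plan(telemetry.sense(),[.54,.08,.26],.047)
m=camrig.camera_model("wrist");im=camrig.snapshot("wrist");cv2.imwrite("pics/w1.png",im[:,:,::-1])
np.savez("w1.npz",**{k:m[k] for k in("camera_matrix","R","t")})
print((-m["R"].T@m["t"]).round(3),m["R"].round(2).tolist())
E
```

```text
clock: 1.35
position: [0.5011, 0.139, 0.2585]
orientation: [-0.074, 3.141, 0.0]
wrist_force: [0.2, 0.3, 0.1]
grip_width: 0.0849
gripper_force: 0.0
clock: 1.85
position: [0.5554, 0.0955, 0.2596]
orientation: [0.075, -3.139, -0.001]
wrist_force: [0.0, 1.2, 0.3]
grip_width: 0.0852
gripper_force: 0.0
row [ 0.0005 -0.0013  0.0007] [ 0.0161 -0.0147 -0.0003] dist 0.022 pos [0.5554 0.0955 0.2596] F [0.04 1.22 0.26] w 0.0852 t 1.85
[0.472 0.091 0.421] [[-0.05, 1.0, -0.0], [0.95, 0.05, 0.3], [0.3, 0.01, -0.95]]
```

View pics/w1.png

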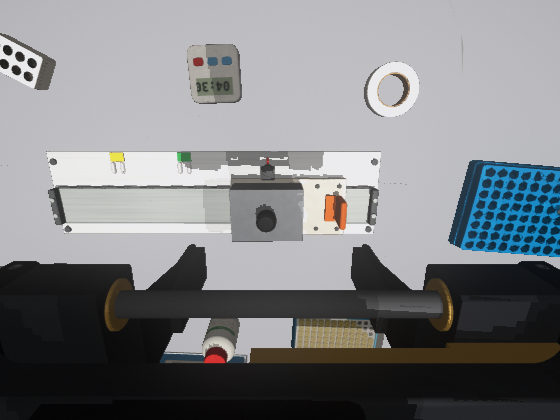

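The wrist view shows the knob at about (265,218), cover top (230–303, 183–241), red pointer (267,160), green mark (184,156), yellow mark (117,156) and the block partly in view at the upper left.

```bash
python3 - <<'E'
from h import *
m=dict(np.load("w1.npz"));img=cv2.imread("pics/w1.png");hsv=cv2.cvtColor(img,cv2.COLOR_BGR2HSV).astype(int)
H,S,V=hsv[...,0],hsv[...,1],hsv[...,2]
P=lambda c,z:cast(m,c,z)[0,:2].round(4)
g=blobs((abs(H-60)<20)&(S>90),(160,140,210,180))[0];y=blobs((abs(H-28)<8)&(S>90),(95,140,140,180))[0]
r=blobs(((H<8)|(H>172))&(S>90),(250,150,285,185),3)
pg,py=P(g[1],.007),P(y[1],.007);d=pg-py;yaw=np.arctan2(-d[0],d[1]);print("g",pg,"y",py,np.hypot(*d),yaw)
c=np.array([cast(m,p,.006)[0,:2] for p in((47,152),(381,151),(378,234),(53,234))])
yw=np.mean([np.arctan2(-(c[b]-c[a])[0],(c[b]-c[a])[1]) for a,b in((0,1),(3,2))])
R=np.array([[np.cos(yw),-np.sin(yw)],[np.sin(yw),np.cos(yw)]])
o=c.mean(0)+R@[.0145,0];print("yaw",yw,"org",o,"len",np.hypot(*(c[1]-c[0])))
o2=pg-R@[-.066,-.04];print("org from green",o2)
k=blobs(V<45,(250,200,283,238))[0]
(cx,cy),rr=cv2.minEnclosingCircle(np.argwhere(k[2])[:,::-1].astype(np.float32))
for n,p,z in(("knob circ",(cx,cy),.083),("knob blob",k[1],.079),("cover",(266.5,212),.061),("pointer",r[0][1] if r else (267,160),.03)):
    w=P(p,z);print(n,np.round(p,1),w,"rail",(R.T@(w-o)).round(4),(R.T@(w-o2)).round(4))
print(V[176:190,240],V[234:246,240],V[215,225:236],V[215,298:308])
E
```

```text
g [ 0.5344 -0.0337] y [ 0.5392 -0.1237] 0.09012790910700191 0.05328285155969266
yaw 0.04925285258630789 org [0.59975457 0.0079565 ] len 0.4464239318935872
org from green [0.59835065 0.00950087]
knob circ [265.5 216.5] [0.588  0.0812] rail [-0.0081  0.0737] [-0.0068  0.0721]
knob blob [265.4 213. ] [0.5851 0.0809] rail [-0.011   0.0736] [-0.0097  0.072 ]
cover [266.5 212. ] [0.5896 0.0816] rail [-0.0065  0.0741] [-0.0052  0.0724]
pointer [267.5 160.5] [0.5309 0.0797] rail [-0.0652  0.075 ] [-0.0639  0.0734]
[118 119  97 123 124 124 123  64  62  63  62  62  62  69] [134 135 135 135 135 134 134  89 193 194 194 195] [179 179 180 180 176 123 142 137 136 136 136] [145 146 146 148 168 199 236 236 236 235]
```

```bash
python3 - <<'E'
from h import *
from plant import bot, camrig, telemetry, workorder
plan(telemetry.sense(),[.593,.081,.066],.048)
m=dict(np.load("w1.npz"));V=cv2.cvtColor(cv2.imread("pics/w1.png"),cv2.COLOR_BGR2HSV)[...,2]
print(V[183:205,240])
for r in (183,188,190,192,241):print(r,cast(m,(240,r),.061)[0],cast(m,(240,r),.022)[0])
E
```

```text
row [ 0.0006 -0.001   0.0008] [-0.0371 -0.0169  0.1938] dist 0.198 pos [0.5553 0.096  0.2598] F [ 0.31 -0.44  1.  ] w 0.085 t 1.9
[ 64  62  63  62  62  62  69 139 141 142 141 141 141 142 141 141 140 139
 140 139 139 139]
183 [0.55470547 0.0486813  0.061     ] [0.56361357 0.04412775 0.022     ]
188 [0.56084246 0.04874433 0.061     ] [0.57041473 0.0441976  0.022     ]
190 [0.5633145  0.04876972 0.061     ] [0.57315431 0.04422573 0.022     ]
192 [0.56579648 0.0487952  0.061     ] [0.57590491 0.04425398 0.022     ]
241 [0.6298851  0.04945336 0.061     ] [0.64692956 0.04498337 0.022     ]
```

To row units: 0.194 m is 38.8, 0.185 m is 37.

```bash
echo '[[0,0,0,-4,-1.8,9,0.085],[0,0,0,-7.6,-3.4,18,0.085],[0,0,0,-7.6,-3.4,27,0.085],[0,0,0,-7.6,-3.4,33,0.085],[0,0,0,-7.6,-3.4,37,0.085],[0,0,0,-7.6,-3.4,38.8,0.085],[0,0,0,-7.6,-3.4,38.8,0.085],[0,0,0,-7.6,-3.4,38.8,0.085]]' > mv.in && python3 steer.py mv.in
python3 - <<'E'
from h import *
from plant import bot, camrig, telemetry, workorder
plan(telemetry.sense(),[.594,.081,.066],.048)
E
```

```text
clock: 2.9
position: [0.5958, 0.0798, 0.0675]
orientation: [-0.074, 3.138, 0.001]
wrist_force: [0.4, 0.1, 0.1]
grip_width: 0.085
gripper_force: 0.0
row [ 0.0006  0.0024 -0.0007] [0.0018 0.0012 0.0015] dist 0.003 pos [0.5958 0.0798 0.0675] F [0.39 0.1  0.1 ] w 0.085 t 2.9
```

To row units: 0.001 m is 0.2.

```bash
echo '[[0,0,0,0.2,0.2,0.2,0.085],[0,0,0,0.2,0.2,0.2,0.04],[0,0,0,0.2,0.2,0.2,0.01],[0,0,0,0.2,0.2,0.2,0.01],[0,0,0,0.2,0.2,0.2,0.01],[0,0,0,0.2,0.2,0.2,0.01],[0,0,0,0.2,0.2,0.2,0.01]]' > mv.in && python3 steer.py mv.in 25
python3 - <<'E'
from h import *
from plant import bot, camrig, telemetry, workorder
s=telemetry.sense();plan(s,[.594,.081,.15],.048);print(s["gripper_force"],s["q"])
E
```

```text
clock: 3.78
position: [0.5938, 0.0806, 0.0652]
orientation: [-0.074, 3.141, 0.0]
wrist_force: [-0.3, -0.0, 0.6]
grip_width: 0.0329
gripper_force: 0.0
row [ 0.      0.0001 -0.0008] [-0.0002  0.0004 -0.0848] dist 0.085 pos [0.5938 0.0806 0.0652] F [-0.33 -0.    0.56] w 0.0329 t 3.775
0.0 [-0.56608156  0.36022054  0.46438696  1.77360683 -0.1830212   1.0503757
  1.58205006]
```

```bash
echo '[[0,0,0,0,0,0,0.01],[0,0,0,0,0,0,0.01],[0,0,0,0,0,0,0.01],[0,0,0,0,0,0,0.01],[0,0,0,0,0,0,0.01]]' > mv.in && python3 steer.py mv.in 25
echo '[[0,0,0,0,0,-4,0.01],[0,0,0,0,0,-10,0.01],[0,0,0,0,0,-18,0.01],[0,0,0,0,0,-22,0.01],[0,0,0,0,0,-22,0.01],[0,0,0,0,0,-22,0.01]]' > mv.in && python3 steer.py mv.in 25
python3 - <<'E'
from h import *
from plant import bot, camrig, telemetry, workorder
s=telemetry.sense();plan(s,[.448,.118,.12],.048)
im=camrig.snapshot("top")[:,:,::-1];cv2.imwrite("pics/t2.png",cv2.resize(im[140:275,165:400],None,fx=3.4,fy=3.4,interpolation=cv2.INTER_CUBIC))
E
```

```text
clock: 4.4
position: [0.5938, 0.0807, 0.0652]
orientation: [-0.074, 3.141, 0.0]
wrist_force: [0.4, 0.1, 0.7]
grip_width: 0.0223
gripper_force: 25.0
clock: 5.15
position: [0.5928, 0.0805, 0.1738]
orientation: [0.074, -3.138, 0.001]
wrist_force: [-1.1, 0.7, -2.9]
grip_width: 0.0228
gripper_force: 25.0
row [-0.0004 -0.0023 -0.0007] [0.1428 0.0443 0.0541] dist 0.159 pos [0.5928 0.0805 0.1738] F [-1.13  0.7  -2.95] w 0.0228 t 5.15
```

View pics/t2.png

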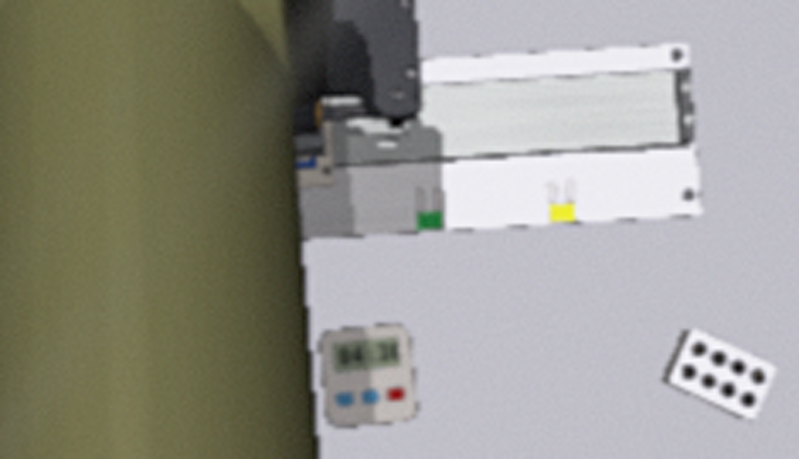

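The arm hides the tray from the top camera; the cover came up on the knob (opening 22.8 mm, 25 N). Moving it aside.

To row units: 0.12 m is 24, 0.143 m is 28.6.

```bash
echo '[[0,0,0,6,2,0,0.01],[0,0,0,13,4,0,0.01],[0,0,0,20,6,3,0.01],[0,0,0,26,8,7,0.01],[0,0,0,28.6,8.86,11,0.01],[0,0,0,28.6,8.86,17,0.01],[0,0,0,28.6,8.86,22,0.01],[0,0,0,28.6,8.86,24,0.01],[0,0,0,28.6,8.86,24,0.01],[0,0,0,28.6,8.86,24,0.01]]' > mv.in && python3 steer.py mv.in 25
python3 - <<'E'
from h import *
from plant import bot, camrig, telemetry, workorder
s=telemetry.sense();plan(s,[.448,.118,.0432],.048)
E
```

```text
clock: 6.45
position: [0.4495, 0.1182, 0.0558]
orientation: [-0.074, 3.14, 0.001]
wrist_force: [0.3, 0.3, -0.5]
grip_width: 0.0226
gripper_force: 25.0
row [ 0.0004  0.0012 -0.0009] [ 0.0015 -0.0002  0.0126] dist 0.013 pos [0.4495 0.1182 0.0558] F [ 0.32  0.27 -0.5 ] w 0.0226 t 6.45
```

To row units: 0.0125 m is 2.5, 0.009 m is 1.8.

```bash
echo '[[0,0,0,0,0,1,0.01],[0,0,0,0,0,1.8,0.01],[0,0,0,0,0,2.5,0.01],[0,0,0,0,0,2.5,0.01],[0,0,0,0,0,2.5,0.01]]' > mv.in && python3 steer.py mv.in 25
python3 - <<'E'
from h import *
from plant import bot, camrig, telemetry, workorder
s=telemetry.sense();plan(s,[.448,.118,.0432],.048)
E
```

```text
clock: 7.08
position: [0.4489, 0.1181, 0.0431]
orientation: [0.074, -3.141, -0.0]
wrist_force: [-1.7, -1.6, 5.0]
grip_width: 0.0232
gripper_force: 25.0
row [ 0.0003 -0.0001 -0.0008] [ 0.0009 -0.0001 -0.0001] dist 0.001 pos [0.4489 0.1181 0.0431] F [-1.66 -1.59  4.98] w 0.0232 t 7.075
```

To row units: -0.16 m is -32, -0.15 m is -30.

```bash
echo '[[0,0,0,0,0,0,0.085],[0,0,0,0,0,0,0.085],[0,0,0,0,0,0,0.085],[0,0,0,0,0,0,0.085],[0,0,0,0,0,0,0.085],[0,0,0,0,0,-2,0.085],[0,0,0,0,0,-10,0.085],[0,0,0,0,0,-20,0.085],[0,0,0,0,0,-30,0.085],[0,0,0,0,0,-32,0.085]]' > mv.in && python3 steer.py mv.in
python3 - <<'E'
from h import *
from plant import bot, camrig, telemetry, workorder
s=telemetry.sense();plan(s,[.48,-.16,.22],-.2)
m=camrig.camera_model("wrist");im=camrig.snapshot("wrist");cv2.imwrite("pics/w3.png",im[:,:,::-1])
np.savez("w3.npz",**{k:m[k] for k in("camera_matrix","R","t")})
E
```

```text
clock: 8.32
position: [0.451, 0.1187, 0.2071]
orientation: [-0.074, 3.134, 0.005]
wrist_force: [0.8, -0.8, -0.2]
grip_width: 0.0849
gripper_force: 0.0
row [0.0042 0.0065 0.247 ] [-0.0159 -0.2797 -0.0137] dist 0.28 pos [0.451  0.1187 0.2071] F [ 0.79 -0.79 -0.19] w 0.0849 t 8.325
```

View pics/w3.png

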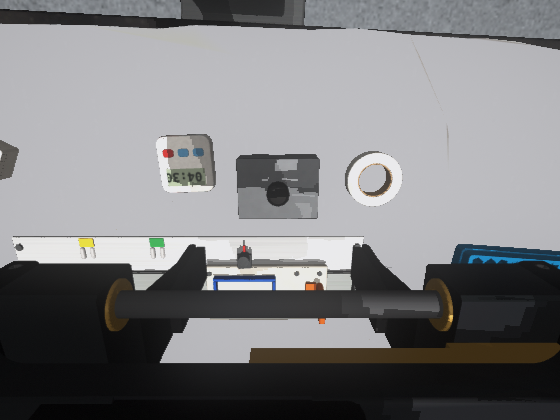

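The cover stands upright at (278,187) between timer and tape, neither of which was touched. The tray is open below. Next, the block.

To row units: -0.31 m is -62, -0.0245 m is -4.9.

```bash
echo '[[0,0,0.06,-0.6,-7,-2.6,0.085],[0,0,0.12,-1.2,-16,-2.6,0.085],[0,0,0.18,-2,-25,-2.6,0.085],[0,0,0.25,-2.8,-34,-2.6,0.085],[0,0,0.32,-3.6,-43,-2.6,0.085],[0,0,0.4,-4.4,-52,-2.6,0.085],[0,0,0.46,-4.9,-58,-2.6,0.085],[0,0,0.5,-4.9,-62,-2.6,0.085],[0,0,0.5,-4.9,-62,-2.6,0.085],[0,0,0.5,-4.9,-62,-2.6,0.085]]' > mv.in && python3 steer.py mv.in
python3 - <<'E'
from h import *
from plant import bot, camrig, telemetry, workorder
s=telemetry.sense()
m=camrig.camera_model("wrist");im=camrig.snapshot("wrist")[:,:,::-1].copy();cv2.imwrite("pics/w4.png",im)
np.savez("w4.npz",**{k:m[k] for k in("camera_matrix","R","t")})
hsv=cv2.cvtColor(im,cv2.COLOR_BGR2HSV);V=hsv[...,2]
K,R,t=m["camera_matrix"],m["R"],m["t"];q=K@(R@np.array([.425,-.222,.026])+t);q=(q/q[2])[:2];print("expected px",q)
u,v=q.astype(int)
b=blobs((V>215)&(hsv[...,1]<25),(max(u-70,0),max(v-70,0),u+70,v+70))[:3]
for a in b:
    w=cast(m,cv2.convexHull(np.argwhere(a[2])[:,::-1].astype(np.float32))[:,0],.026)[:,:2]
    print(a[0],a[1],cv2.minAreaRect((w*1000).astype(np.float32)))
plan(s,[.425,-.222,.014],-.454)
E
```

```text
clock: 9.62
position: [0.4878, -0.1891, 0.2152]
orientation: [-0.702, -3.061, -0.001]
wrist_force: [-0.9, 0.1, 0.1]
grip_width: 0.0849
gripper_force: 0.0
expected px [228.47712675 150.3666262 ]
20 [294.5 218. ] ((529.5304565429688, -189.79519653320312), (8.455846786499023, 3.824782371520996), 64.15091705322266)
11 [252.54545455 137.81818182] ((424.4647521972656, -191.84837341308594), (4.453332901000977, 2.1774117946624756), 64.16228485107422)
row [ 0.0005 -0.0012  0.003 ] [ 0.042  -0.0571  0.2013] dist 0.213 pos [ 0.4878 -0.1891  0.2152] F [-0.92  0.09  0.13] w 0.0849 t 9.625
```

View pics/w4.png

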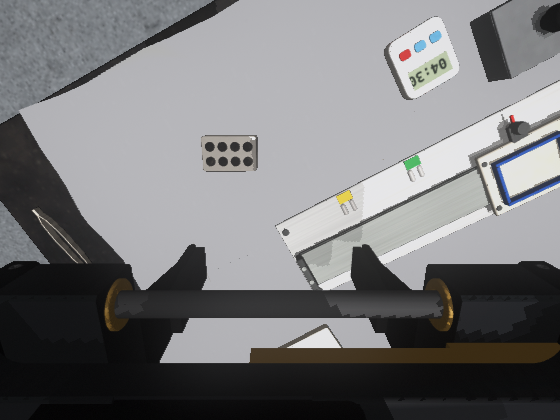

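The block lies at about (202–257, 136–171), grey in the gripper's shade and square to the tool; the open tray is visible at the right.

```bash
python3 - <<'E'
from h import *
from plant import bot, camrig, telemetry, workorder
m=dict(np.load("w4.npz"));im=cv2.imread("pics/w4.png");V=im.max(2)
print("col216",V[130:178,216]);print("row154",V[153,196:212],V[153,248:264]); print("row139",V[140,196:212],V[140,248:264])
for p in((202,139),(257,139),(257,171),(202,171)):print(p,cast(m,p,.026)[0].round(4),cast(m,p,0)[0].round(4))
print((-m["R"].T@m["t"]).round(3))
E
```

```text
col216 [186 186 186 186 186  99 150 173 171 172 172 171 171 173 172 168 164 165
 170 170 170 169 169 169 169 169 168 169 171 170 169 170 170 170 169 169
 170 169 169 170 168  80 185 186 186 186 186 186]
row154 [186 186 186 186 185 183 166 169 169 170 169 169 169 170 170 169] [173 173 171 170 131 131 131 125  75  96 186 186 186 186 186 186]
row139 [186 186 186 186 183 164 170 169 169 171 172 172 173 172 172 172] [175 172 134 133 136 136 136 119  70  78 186 186 186 186 186 186]
(202, 139) [ 0.4011 -0.2426  0.026 ] [ 0.4002 -0.2491  0.    ]
(257, 139) [ 0.4279 -0.1874  0.026 ] [ 0.429  -0.1898  0.    ]
(257, 171) [ 0.4599 -0.2037  0.026 ] [ 0.4634 -0.2074  0.    ]
(202, 171) [ 0.4323 -0.2607  0.026 ] [ 0.4338 -0.2686  0.    ]
[ 0.413 -0.154  0.377]
```

```bash
python3 - <<'E'
from h import *
from plant import bot, camrig, telemetry, workorder
m=dict(np.load("w4.npz"))
c=cast(m,[(201,136),(249.2,136),(254,171),(202.3,171)],.026)[:,:2];print(c,np.hypot(*(c[1]-c[0])),np.hypot(*(c[2]-c[1])),[np.arctan2(-(a-b)[0],(a-b)[1]) for a,b in((c[1],c[0]),(c[2],c[3]))])
p=c.mean(0);print(p);s=telemetry.sense();plan(s,[*p,.09],-.454);plan(s,[*p,.0125],-.454)
E
```

```text
[[ 0.39780032 -0.24192513]
 [ 0.42116269 -0.19367864]
 [ 0.45842546 -0.20682848]
 [ 0.43249821 -0.26036118]] 0.053605256672787656 0.03951496136214094 [np.float64(-0.45095187770039447), np.float64(-0.4510295743691798)]
[ 0.42747167 -0.22569836]
row [ 0.0006 -0.0008  0.0037] [ 0.0384 -0.0596  0.1254] dist 0.144 pos [ 0.488  -0.1889  0.2154] F [ 0.54 -0.47 -0.89] w 0.085 t 9.675
row [ 0.0006 -0.0008  0.0037] [ 0.0383 -0.0596  0.2029] dist 0.215 pos [ 0.488  -0.1889  0.2154] F [ 0.54 -0.47 -0.89] w 0.085 t 9.675
```

```bash
python3 - <<'E'
from h import *
from plant import bot, camrig, telemetry, workorder
m=dict(np.load("w4.npz"));V=cv2.imread("pics/w4.png").max(2)
b=[x for x in blobs(V<85,(203,138,255,171),12)];print([(x[0],x[1].round(1).tolist()) for x in b])
c=np.mean([x[1] for x in b[:8]],0);p=cast(m,c,.026)[0,:2];print(c,p)
w=cast(m,np.array([x[1] for x in b[:8]]),.026)[:,:2]*1000;print(cv2.minAreaRect(w.astype(np.float32)))
s=telemetry.sense();plan(s,[*p,.0125],-.454)
E
```

```text
[(72, [209.3, 146.3]), (72, [247.1, 146.3]), (70, [234.4, 146.3]), (69, [222.0, 146.4]), (68, [235.1, 161.0]), (67, [210.2, 161.0]), (65, [222.8, 161.1]), (64, [247.5, 161.0])]
[228.53373298 153.67613001] [ 0.42828058 -0.22371775]
((428.3452453613281, -223.77542114257812), (42.5743408203125, 16.63459014892578), 64.14039611816406)
row [ 0.0006 -0.0008  0.0037] [ 0.0384 -0.0575  0.2029] dist 0.214 pos [ 0.488  -0.1889  0.2154] F [ 0.54 -0.47 -0.89] w 0.085 t 9.675
```

```bash
echo '[[0,0,0,3,-4,8,0.085],[0,0,0,6,-8,16,0.085],[0,0,0,7.68,-11.5,24,0.085],[0,0,0,7.68,-11.5,29,0.085],[0,0,0,7.68,-11.5,32,0.085],[0,0,0,7.68,-11.5,32,0.085],[0,0,0,7.68,-11.5,32,0.085]]' > mv.in && python3 steer.py mv.in
python3 - <<'E'
from h import *
from plant import bot, camrig, telemetry, workorder
plan(telemetry.sense(),[.4283,-.2237,.013],-.4515)
E
```

```text
clock: 10.55
position: [0.4294, -0.2252, 0.0565]
orientation: [0.703, 3.06, 0.0]
wrist_force: [-0.3, -0.1, 0.6]
grip_width: 0.0849
gripper_force: 0.0
row [ 0.0004  0.0015 -0.0002] [0.0017 0.0009 0.0435] dist 0.044 pos [ 0.4294 -0.2252  0.0565] F [-0.27 -0.08  0.55] w 0.0849 t 10.55
```

To row units: 0.042 m is 8.4, 0.04 m is 8.

```bash
echo '[[0,0,0,0.2,0.2,3,0.085],[0,0,0,0.2,0.2,6,0.085],[0,0,0,0.2,0.2,8,0.085],[0,0,0,0.2,0.2,8.4,0.085],[0,0,0,0.2,0.2,8.4,0.085],[0,0,0,0.2,0.2,8.4,0.05],[0,0,0,0.2,0.2,8.4,0.05],[0,0,0,0.2,0.2,8.4,0.05],[0,0,0,0.2,0.2,8.4,0.05],[0,0,0,0.2,0.2,8.4,0.05]]' > mv.in && python3 steer.py mv.in 25
python3 - <<'E'
from h import *
from plant import bot, camrig, telemetry, workorder
plan(telemetry.sense(),[.4283,-.2237,.013],-.4515)
E
```

```text
clock: 11.8
position: [0.4281, -0.2239, 0.0139]
orientation: [0.705, 3.061, 0.001]
wrist_force: [-0.6, 1.0, 2.6]
grip_width: 0.0615
gripper_force: 25.0
row [ 0.0005  0.0004 -0.0012] [-0.0001  0.0002  0.0009] dist 0.001 pos [ 0.4281 -0.2239  0.0139] F [-0.59  1.02  2.57] w 0.0615 t 11.8
```

```bash
echo '[[0,0,0,0,0,-6,0.05],[0,0,0,0,0,-16,0.05],[0,0,0,0,0,-26,0.05],[0,0,0,0,0,-30,0.05],[0,0,0,0,0,-30,0.05]]' > mv.in && python3 steer.py mv.in
python3 - <<'E'
from h import *
from plant import bot, camrig, telemetry, workorder
def blue(im,m,n,roi=None):
    hsv=cv2.cvtColor(im,cv2.COLOR_BGR2HSV).astype(int)
    b=blobs((abs(hsv[...,0]-112)<14)&(hsv[...,1]>120),roi)[0]
    w=cast(m,cv2.convexHull(np.argwhere(b[2])[:,::-1].astype(np.float32))[:,0],.032)[:,:2]
    print(n,b[0],b[1].round(1),cv2.minAreaRect((w*1000).astype(np.float32)))
for n in("top","side"):
    im=camrig.snapshot(n)[:,:,::-1].copy();cv2.imwrite(f"pics/{n}5.png",im)
    q=camrig.camera_model(n);p=q["camera_matrix"]@(q["R"]@np.array([.593,.081,.03])+q["t"]);u,v=(p[:2]/p[2]).astype(int);print(u,v)
    try:blue(im,q,n,(u-40,v-40,u+40,v+40))
    except Exception as e:print(n,e)
im=cv2.imread("pics/w4.png");blue(im,dict(np.load("w4.npz")),"w4",(480,110,560,220))
plan(telemetry.sense(),[.5935,.0815,.13],.048)
cv2.imwrite("pics/c5.png",cv2.resize(np.hstack([cv2.imread("pics/top5.png")[140:270,165:365],cv2.imread("pics/side5.png")[140:270,190:390]]),None,fx=2,fy=2,interpolation=cv2.INTER_CUBIC))
E
```

```text
clock: 12.42
position: [0.4285, -0.2243, 0.1646]
orientation: [0.704, 3.059, 0.001]
wrist_force: [-0.1, -0.4, -2.7]
grip_width: 0.0614
gripper_force: 25.0
240 177
top 35 [230.9 168.3] ((615.7117309570312, 99.22187042236328), (20.5694522857666, 57.36566162109375), 25.04379653930664)
280 193
side 41 [269.3 190.9] ((573.02978515625, 98.85552215576172), (47.13618850708008, 19.774038314819336), 60.06254577636719)
w4 454 [523.3 172.7] ((594.9495849609375, 78.25981140136719), (55.1717643737793, 70.99683380126953), 2.736013174057007)
row [ 3.000e-04 -1.900e-03 -5.007e-01] [-0.0164  0.3473  0.0323] dist 0.349 pos [ 0.4269 -0.2236  0.1624] F [ 0.39  0.34 -2.25] w 0.0617 t 12.525
```

View pics/c5.png

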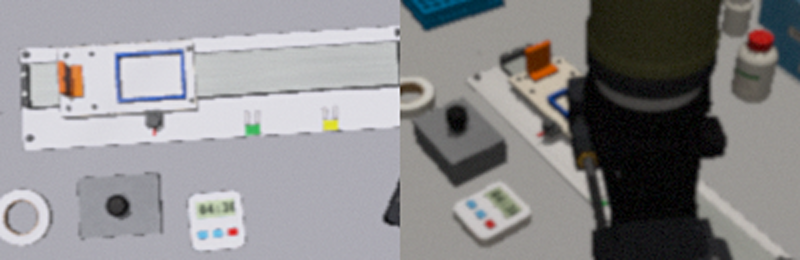

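The top view is clear: tray rim is at about (222–259, 164–192) in full-picture pixels. The cover stands undisturbed.

```bash
python3 - <<'E'
from h import *
from plant import bot, camrig, telemetry, workorder
im=cv2.imread("pics/top5.png").astype(int);m=camrig.camera_model("top")
for th in (15,25,40):
    b=blobs((im[...,0]-im[...,2])>th,(212,155,270,200))[0]
    w=cast(m,cv2.convexHull(np.argwhere(b[2])[:,::-1].astype(np.float32))[:,0],.032)[:,:2]
    print(th,b[0],cv2.minAreaRect((w*1000).astype(np.float32)))
im=cv2.imread("pics/w3.png").astype(int);m=dict(np.load("w3.npz"))
b=blobs((im[...,0]-im[...,2])>40,(200,270,290,330))[0];p=np.argwhere(b[2])
u0,v0=p[:,1].min(),p[:,0].min();u1=p[:,1].max()
print("w3 near edge",u0,u1,v0,cast(m,[(u0,v0),(u1+1,v0)],.032))
E
```

```text
15 321 ((593.02490234375, 83.33033752441406), (58.42379379272461, 80.5389633178711), 2.735534191131592)
25 288 ((592.7977294921875, 83.4014663696289), (57.70056915283203, 79.89813995361328), 2.782304048538208)
40 236 ((592.9308471679688, 83.31906127929688), (56.58758544921875, 78.60330200195312), 2.7819788455963135)
w3 near edge 213 275 279 [[0.56945903 0.042884   0.032     ]
 [0.56591384 0.12082039 0.032     ]]
```

```bash
echo '[[0,0,-0.05,-0.4,6,0,0.05],[0,0,-0.1,-0.8,14,0,0.05],[0,0,-0.16,-1.2,24,0,0.05],[0,0,-0.22,-1.6,33,1,0.05],[0,0,-0.28,-2,42,2,0.05],[0,0,-0.35,-2.4,51,4,0.05],[0,0,-0.42,-2.8,60,6,0.05],[0,0,-0.47,-3.2,67,7,0.05],[0,0,-0.5,-3.4,69.4,8,0.05],[0,0,-0.5,-3.4,69.4,9,0.05]]' > mv.in && python3 steer.py mv.in
echo '[[0,0,0,0,0,0,0.05],[0,0,0,0,0,0,0.05]]' > mv.in && python3 steer.py mv.in
python3 - <<'E'
from h import *
from plant import bot, camrig, telemetry, workorder
plan(telemetry.sense(),[.5943,.0817,.0365],.048)
E
```

```text
clock: 13.78
position: [0.5941, 0.0809, 0.117]
orientation: [0.076, -3.138, 0.002]
wrist_force: [0.1, 0.2, -2.4]
grip_width: 0.0618
gripper_force: 25.0
clock: 14.02
position: [0.5947, 0.0789, 0.119]
orientation: [-0.07, 3.141, -0.0]
wrist_force: [0.2, 0.1, -1.8]
grip_width: 0.0618
gripper_force: 25.0
row [-0.      0.0002 -0.0034] [0.0002 0.0028 0.0825] dist 0.083 pos [0.5947 0.0789 0.119 ] F [ 0.15  0.11 -1.83] w 0.0618 t 14.025
```

To row units: 0.063 m is 12.6, 0.055 m is 11.

```bash
echo '[[0,0,-0.003,0,0.56,6,0.05],[0,0,-0.003,0,0.56,11,0.05],[0,0,-0.003,0,0.56,12.6,0.05],[0,0,-0.003,0,0.56,12.6,0.05],[0,0,-0.003,0,0.56,12.6,0.05]]' > mv.in && python3 steer.py mv.in
python3 - <<'E'
from h import *
from plant import bot, camrig, telemetry, workorder
plan(telemetry.sense(),[.5943,.0817,.0362],.048)
E
```

```text
clock: 14.65
position: [0.5958, 0.0833, 0.057]
orientation: [-0.078, 3.138, 0.001]
wrist_force: [-0.0, -1.0, -1.4]
grip_width: 0.0616
gripper_force: 25.0
row [0.0005 0.0023 0.0018] [ 0.0016 -0.0015  0.0208] dist 0.021 pos [0.5958 0.0833 0.057 ] F [-0.04 -1.05 -1.41] w 0.0616 t 14.65
```

To row units: 0.013 m is 2.6, 0.009 m is 1.8.

```bash
echo '[[0,0,0,0,0,0.8,0.05],[0,0,0,0,0,1.8,0.05],[0,0,0,0,0,2.6,0.05],[0,0,0,0,0,2.6,0.05],[0,0,0,0,0,2.6,0.05]]' > mv.in && python3 steer.py mv.in
python3 - <<'E'
from h import *
from plant import bot, camrig, telemetry, workorder
plan(telemetry.sense(),[.5943,.0817,.0362],.048)
E
```

```text
clock: 15.28
position: [0.5949, 0.0834, 0.0427]
orientation: [-0.079, 3.14, -0.0]
wrist_force: [0.6, -0.5, -0.9]
grip_width: 0.0618
gripper_force: 25.0
row [-0.      0.0001  0.0023] [ 0.0006 -0.0017  0.0065] dist 0.007 pos [0.5949 0.0834 0.0427] F [ 0.59 -0.55 -0.85] w 0.0618 t 15.275
```

To row units: 0.0062 m is 1.24, 0.005 m is 1.

```bash
echo '[[0,0,0.002,0.1,-0.3,0.2,0.05],[0,0,0.002,0.1,-0.3,0.6,0.05],[0,0,0.002,0.1,-0.3,1,0.05],[0,0,0.002,0.1,-0.3,1.24,0.05],[0,0,0.002,0.1,-0.3,1.24,0.05]]' > mv.in && python3 steer.py mv.in
python3 - <<'E'
from h import *
from plant import bot, camrig, telemetry, workorder
plan(telemetry.sense(),[.5943,.0817,.0362],.048)
E
```

```text
clock: 15.9
position: [0.5942, 0.0819, 0.0363]
orientation: [0.076, -3.14, -0.0]
wrist_force: [0.8, 0.3, -2.7]
grip_width: 0.0614
gripper_force: 25.0
row [ 0.     -0.0002  0.0002] [-0.     -0.0002  0.0001] dist 0.0 pos [0.5942 0.0819 0.0363] F [ 0.8   0.27 -2.71] w 0.0614 t 15.9
```

Almost on the floor with no side contact; release and rise.

To row units: -0.12 m is -24, -0.09 m is -18.

```bash
echo '[[0,0,0,0,0,0,0.085],[0,0,0,0,0,0,0.085],[0,0,0,0,0,0,0.085],[0,0,0,0,0,0,0.085],[0,0,0,0,0,-2,0.085],[0,0,0,0,0,-8,0.085],[0,0,0,0,0,-18,0.085],[0,0,0,0,0,-24,0.085],[0,0,0,0,0,-24,0.085]]' > mv.in && python3 steer.py mv.in
python3 - <<'E'
from h import *
from plant import bot, camrig, telemetry, workorder
plan(telemetry.sense(),[.4489,.1181,.155],.048)
E
```

```text
clock: 17.02
position: [0.5965, 0.082, 0.1603]
orientation: [-0.075, 3.134, 0.003]
wrist_force: [-0.6, 1.4, -0.7]
grip_width: 0.0851
gripper_force: 0.0
row [ 0.0018  0.0064 -0.    ] [0.1457 0.0431 0.0044] dist 0.152 pos [0.5965 0.082  0.1603] F [-0.63  1.35 -0.73] w 0.0851 t 17.025
```

To row units: 0.1437 m is 28.74, 0.135 m is 27.

```bash
echo '[[0,0,0,6,2,0,0.085],[0,0,0,14,4,0,0.085],[0,0,0,22,6.4,0,0.085],[0,0,0,27,8,0,0.085],[0,0,0,28.74,8.62,0,0.085],[0,0,0,28.74,8.62,0,0.085],[0,0,0,28.74,8.62,0,0.085]]' > mv.in && python3 steer.py mv.in
python3 - <<'E'
from h import *
from plant import bot, camrig, telemetry, workorder
plan(telemetry.sense(),[.4489,.1181,.0441],.048)
m=camrig.camera_model("wrist");im=camrig.snapshot("wrist")[:,:,::-1].copy()
np.savez("w6.npz",**{k:m[k] for k in("camera_matrix","R","t")});cv2.imwrite("pics/w6.png",im)
t=camrig.snapshot("top")[:,:,::-1];cv2.imwrite("pics/c6.png",np.hstack([im[100:340,120:420],cv2.resize(t[150:270,165:375],None,fx=2,fy=2,interpolation=cv2.INTER_CUBIC)]))
E
```

```text
clock: 17.9
position: [0.4497, 0.1175, 0.1565]
orientation: [-0.074, 3.14, -0.001]
wrist_force: [0.6, -0.1, -0.4]
grip_width: 0.0849
gripper_force: 0.0
row [-0.0005  0.0007 -0.0009] [0.0009 0.0007 0.1124] dist 0.112 pos [0.4497 0.1175 0.1565] F [ 0.55 -0.15 -0.37] w 0.0849 t 17.9
```

View pics/c6.png

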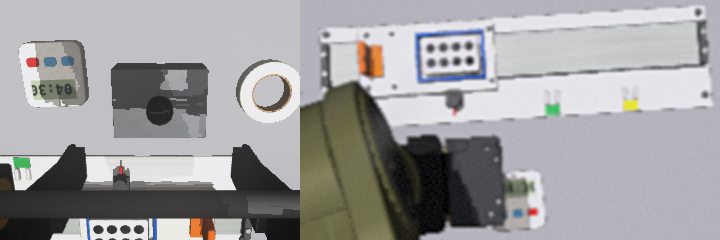

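The block sits flat and centred in the blue tray rim (block at about (450,53) in the right half); the cover and bystanders are in place. Now check whether the tray shifted, and go down on the knob.

The rows are not in the units I measure in: shifts go in units of 5 mm. I convert before sending: 0.1125 m is 22.5, 0.108 m is 21.6.

```bash
echo '[[0,0,0,0.1,0.14,6,0.085],[0,0,0,0.1,0.14,13,0.085],[0,0,0,0.1,0.14,19,0.085],[0,0,0,0.1,0.14,21.6,0.085],[0,0,0,0.1,0.14,22.5,0.06],[0,0,0,0.1,0.14,22.5,0.06],[0,0,0,0.1,0.14,22.5,0.05],[0,0,0,0.1,0.14,22.5,0.05]]' > mv.in && python3 steer.py mv.in
python3 - <<'E'
from h import *
from plant import bot, camrig, telemetry, workorder
plan(telemetry.sense(),[.4489,.1181,.0438],.048)
m=camrig.camera_model("top");im=camrig.snapshot("top")[:,:,::-1].astype(int)
for th in (15,25,40):
    b=blobs((im[...,0]-im[...,2])>th,(212,155,270,200))[0]
    w=cast(m,cv2.convexHull(np.argwhere(b[2])[:,::-1].astype(np.float32))[:,0],.032)[:,:2]
    print(th,b[0],cv2.minAreaRect((w*1000).astype(np.float32)))
E
```

```text
clock: 19.0
position: [0.4488, 0.1189, 0.0447]
orientation: [-0.076, 3.139, 0.001]
wrist_force: [-1.3, 0.2, 0.5]
grip_width: 0.0545
gripper_force: 0.0
row [0.0008 0.0014 0.0003] [-0.0001 -0.0009  0.0009] dist 0.001 pos [0.4488 0.1189 0.0447] F [-1.26  0.19  0.51] w 0.0545 t 19.0
15 327 ((592.95458984375, 83.32698059082031), (58.283042907714844, 80.5389633178711), 2.735534191131592)
25 289 ((592.8804321289062, 83.40986633300781), (57.57880401611328, 79.88372039794922), 2.735734224319458)
40 243 ((592.9278564453125, 83.38040161132812), (56.58758544921875, 78.72611999511719), 2.7819788455963135)
```

```bash
echo '[[0,0,0,0,0,0,0.01],[0,0,0,0,0,0,0.01],[0,0,0,0,0,0,0.01],[0,0,0,0,0,0,0.01],[0,0,0,0,0,0,0.01],[0,0,0,0,0,0,0.01],[0,0,0,0,0,0,0.01]]' > mv.in && python3 steer.py mv.in 25
python3 - <<'E'
from h import *
from plant import bot, camrig, telemetry, workorder
s=telemetry.sense();plan(s,[.594,.081,.12],.048);print(s["gripper_force"])
E
```

```text
clock: 19.92
position: [0.4482, 0.1186, 0.044]
orientation: [0.076, -3.141, -0.0]
wrist_force: [0.2, 0.5, -0.7]
grip_width: 0.0229
gripper_force: 25.0
row [ 0.     -0.      0.0002] [-0.1438 -0.0446 -0.076 ] dist 0.169 pos [0.4482 0.1186 0.044 ] F [ 0.2   0.52 -0.66] w 0.0229 t 19.925
25.000008867209544
```

```bash
echo '[[0,0,0,0,0,-5,0.01],[0,0,0,0,0,-12,0.01],[0,0,0,-2,-0.6,-15.2,0.01],[0,0,0,-8,-2.4,-15.2,0.01],[0,0,0,-15,-4.6,-15.2,0.01],[0,0,0,-22,-6.8,-15.2,0.01],[0,0,0,-27,-8.4,-15.2,0.01],[0,0,0,-28.6,-8.92,-15.2,0.01],[0,0,0,-28.6,-8.92,-15.2,0.01],[0,0,0,-28.6,-8.92,-15.2,0.01]]' > mv.in && python3 steer.py mv.in 25
echo '[[0,0,0,0,0,0,0.01],[0,0,0,0,0,0,0.01],[0,0,0,0,0,0,0.01]]' > mv.in && python3 steer.py mv.in
python3 - <<'E'
from h import *
from plant import bot, camrig, telemetry, workorder
s=telemetry.sense();plan(s,[.5931,.081,.066],.048)
E
```

```text
clock: 21.18
position: [0.5922, 0.0815, 0.1196]
orientation: [0.077, -3.14, -0.001]
wrist_force: [0.7, 1.0, -1.7]
grip_width: 0.0224
gripper_force: 25.0
clock: 21.55
position: [0.593, 0.0812, 0.1202]
orientation: [-0.076, 3.14, 0.001]
wrist_force: [-0.2, 0.4, -1.0]
grip_width: 0.0226
gripper_force: 25.0
row [0.0004 0.0003 0.0006] [-0.     -0.0003  0.0542] dist 0.054 pos [0.593  0.0812 0.1202] F [-0.17  0.35 -1.03] w 0.0226 t 21.55
```

To row units: 0.038 m is 7.6, 0.034 m is 6.8.

```bash
echo '[[0,0,0,0,0,2.4,0.01],[0,0,0,0,0,4.8,0.01],[0,0,0,0,0,6.8,0.01],[0,0,0,0,0,7.6,0.01],[0,0,0,0,0,7.6,0.01],[0,0,0,0,0,7.6,0.01],[0,0,0,0,0,7.6,0.01]]' > mv.in && python3 steer.py mv.in
python3 - <<'E'
from h import *
from plant import bot, camrig, telemetry, workorder
s=telemetry.sense();plan(s,[.5931,.081,.066],.048)
E
```

```text
clock: 22.42
position: [0.5935, 0.0811, 0.0824]
orientation: [-0.076, 3.14, 0.001]
wrist_force: [-0.7, -0.5, -0.3]
grip_width: 0.0228
gripper_force: 25.0
row [0.0003 0.0009 0.0003] [ 0.0004 -0.0001  0.0164] dist 0.016 pos [0.5935 0.0811 0.0824] F [-0.7  -0.46 -0.33] w 0.0228 t 22.425
```

```bash
echo '[[0,0,0,0,0,0.6,0.01],[0,0,0,0,0,1.2,0.01],[0,0,0,0,0,1.8,0.01],[0,0,0,0,0,2.4,0.01],[0,0,0,0,0,2.8,0.01],[0,0,0,0,0,3.2,0.01],[0,0,0,0,0,3.3,0.01],[0,0,0,0,0,3.3,0.01]]' > mv.in && python3 steer.py mv.in
python3 - <<'E'
from h import *
from plant import bot, camrig, telemetry, workorder
s=telemetry.sense();plan(s,[.5931,.081,.066],.048)
E
```

```text
clock: 23.42
position: [0.5932, 0.081, 0.066]
orientation: [-0.076, 3.141, 0.001]
wrist_force: [-2.6, 0.3, 4.7]
grip_width: 0.0226
gripper_force: 25.0
row [0.0003 0.0001 0.0002] [ 0.0001 -0.     -0.    ] dist 0.0 pos [0.5932 0.081  0.066 ] F [-2.58  0.29  4.72] w 0.0226 t 23.425
```

To row units: -0.04 m is -8, -0.1 m is -20.

```bash
echo '[[0,0,0,0,0,0,0.06],[0,0,0,0,0,0,0.06],[0,0,0,0,0,0,0.06],[0,0,0,0,0,0,0.06],[0,0,0,0,0,-2,0.06],[0,0,0,0,0,-8,0.06],[0,0,0,0,0,-16,0.03],[0,0,0,0,0,-20,0],[0,0,0,0,0,-20,0]]' > mv.in && python3 steer.py mv.in
python3 - <<'E'
from h import *
from plant import bot, camrig, telemetry, workorder
s=telemetry.sense();plan(s,[.5875,.215,.165],.048);plan(s,[.5875,.215,.042],.048)
E
```

```text
clock: 24.55
position: [0.5942, 0.0812, 0.1671]
orientation: [-0.076, 3.138, 0.002]
wrist_force: [0.1, -0.0, 0.2]
grip_width: 0.0376
gripper_force: 0.0
row [0.0011 0.0032 0.0003] [0.0002 0.134  0.0022] dist 0.134 pos [0.5942 0.0812 0.1671] F [ 0.13 -0.01  0.15] w 0.0376 t 24.55
row [0.0011 0.0032 0.0003] [0.0006 0.1339 0.1252] dist 0.183 pos [0.5942 0.0812 0.1671] F [ 0.13 -0.01  0.15] w 0.0376 t 24.55
```

```bash
echo '[[0,0,0,0,6,0,0],[0,0,0,0,13,0,0],[0,0,0,0,20,0,0],[0,0,0,0,25,0,0],[0,0,0,0,26.8,0,0],[0,0,0,0,26.8,6,0],[0,0,0,0,26.8,12,0],[0,0,0,0,26.8,15,0],[0,0,0,0,26.8,15,0]]' > mv.in && python3 steer.py mv.in 10
python3 - <<'E'
from h import *
from plant import bot, camrig, telemetry, workorder
s=telemetry.sense();plan(s,[.5875,.215,.042],.048)
im=camrig.snapshot("wrist")[:,:,::-1];sd=camrig.snapshot("side")[:,:,::-1]
cv2.imwrite("pics/c7.png",np.hstack([cv2.resize(im[150:390],None,fx=.8,fy=.8),cv2.resize(sd[140:236,200:360],None,fx=2,fy=2,interpolation=cv2.INTER_CUBIC)]))
E
```

```text
clock: 25.68
position: [0.5862, 0.2137, 0.0895]
orientation: [0.074, -3.139, 0.002]
wrist_force: [-0.1, -1.0, 1.0]
grip_width: 0.0004
gripper_force: 0.0
row [-0.0014 -0.0018 -0.0009] [-0.0014  0.0014  0.0475] dist 0.048 pos [0.5862 0.2137 0.0895] F [-0.13 -1.01  1.02] w 0.0004 t 25.675
```

View pics/c7.png

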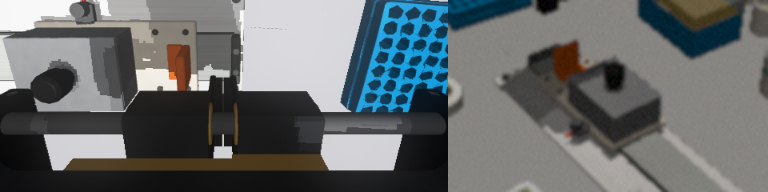

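The cover is back down on the deck, level, and the closed fingers are behind the orange plate.

To row units: 0.0475 m is 9.5, 0.04 m is 8.

```bash
echo '[[0,0,0,-0.2,0.2,4,0],[0,0,0,-0.2,0.2,8,0],[0,0,0,-0.2,0.2,9.5,0],[0,0,0,-0.2,0.2,9.5,0],[0,0,0,-0.2,0.2,9.5,0]]' > mv.in && python3 steer.py mv.in
python3 - <<'E'
from h import *
from plant import bot, camrig, telemetry, workorder
s=telemetry.sense();plan(s,[.5875,.19,.042],.048)
E
echo '[[0,0,0,0,-0.6,0,0],[0,0,0,0,-1.2,0,0],[0,0,0,0,-1.8,0,0],[0,0,0,0,-2.4,0,0],[0,0,0,0,-3,0,0],[0,0,0,0,-3.6,0,0],[0,0,0,0,-4.2,0,0],[0,0,0,0,-4.8,0,0]]' > mv.in && python3 steer.py mv.in
python3 - <<'E'
from h import *
from plant import bot, camrig, telemetry, workorder
s=telemetry.sense();plan(s,[.5875,.19,.042],.048)
E
```

```text
clock: 26.4
position: [0.5881, 0.216, 0.0434]
orientation: [-0.076, 3.14, 0.0]
wrist_force: [-0.8, 0.8, -0.3]
grip_width: 0.0005
gripper_force: 0.0
row [0.0003 0.0008 0.0002] [ 0.0019 -0.0259  0.0014] dist 0.026 pos [0.5881 0.216  0.0434] F [-0.84  0.81 -0.35] w 0.0005 t 26.4
clock: 27.4
position: [0.5888, 0.1917, 0.043]
orientation: [-0.076, 3.141, 0.0]
wrist_force: [-0.7, 0.2, -0.3]
grip_width: 0.0005
gripper_force: 0.0
row [0.     0.0001 0.0002] [ 0.0014 -0.0017  0.001 ] dist 0.002 pos [0.5888 0.1917 0.043 ] F [-0.74  0.17 -0.28] w 0.0005 t 27.4
```

To row units: -0.077 m is -15.4, -0.073 m is -14.6.

```bash
echo '[[0,0,0,0,-1,0,0],[0,0,0,0,-2.4,0,0],[0,0,0,0,-4.2,0,0],[0,0,0,0,-6,0,0],[0,0,0,0,-7.8,0,0],[0,0,0,0,-9.6,0,0],[0,0,0,0,-11.4,0,0],[0,0,0,0,-13.2,0,0],[0,0,0,0,-14.6,0,0],[0,0,0,0,-15.4,0,0]]' > mv.in && python3 steer.py mv.in
cat > pos.py <<'E'
from h import *
from plant import bot, camrig, telemetry, workorder
s=telemetry.sense();print("tcp",s["position"].round(4),"F",s["wrist_force"].round(1),s["clock"])
for n in("top","side"):
    m=camrig.camera_model(n);im=camrig.snapshot(n)[:,:,::-1].copy();cv2.imwrite(f"pics/{n}_{s['clock']:.1f}.png",im);hsv=cv2.cvtColor(im,cv2.COLOR_BGR2HSV).astype(int);H,S,V=hsv[...,0],hsv[...,1],hsv[...,2]
    for nm,mk,z,xr,yr in(("green",(abs(H-60)<20)&(S>90),.007,.533,(-.06,0)),("red",((H<8)|(H>172))&(S>90),.03,.53,(-.06,.12)),("orange",(abs(H-10)<8)&(S>120),.05,.59,(.03,.22))):
        for a,c,_ in blobs(mk,None,3):
            p=cast(m,c,z)[0]
            if abs(p[0]-xr)<.03 and yr[0]<p[1]<yr[1]:print(n,nm,a,c.round(1),p.round(4))
E
python3 pos.py
```

```text
clock: 28.65
position: [0.5925, 0.1143, 0.043]
orientation: [0.075, -3.141, 0.0]
wrist_force: [-0.7, 1.6, -0.6]
grip_width: 0.0005
gripper_force: 0.6
tcp [0.5925 0.1143 0.043 ] F [-0.7  1.6 -0.6] 28.65
top green 29 [291.1 204.4] [ 0.5322 -0.0324  0.007 ]
side green 25 [288.8 240.2] [ 0.5364 -0.0337  0.007 ]
side red 9 [280.7 225.9] [ 0.533  -0.0075  0.03  ]
side orange 256 [277.6 186.4] [0.5872 0.0856 0.05  ]
side orange 3 [271. 167.] [0.6147 0.1557 0.05  ]
```

```bash
python3 - <<'E'
from h import *
from plant import bot, camrig, telemetry, workorder
m=camrig.camera_model("side")
for f in("side0","side_28.6","side_28.7"):
    im=cv2.imread(f"pics/{f}.png")
    if im is None: continue
    hsv=cv2.cvtColor(im,cv2.COLOR_BGR2HSV).astype(int);H,S=hsv[...,0],hsv[...,1]
    for a,c,_ in blobs(((H<8)|(H>172))&(S>80),(230,170,330,250),3):print(f,"red",a,c.round(1),cast(m,c,.03)[0].round(4))
    for a,c,_ in blobs((abs(H-10)<8)&(S>120),(230,140,330,220),30):print(f,"orange",a,c.round(1),cast(m,c,.05)[0].round(4))
mt=camrig.camera_model("top");im=cv2.imread("pics/top0.png");hsv=cv2.cvtColor(im,cv2.COLOR_BGR2HSV).astype(int);H,S=hsv[...,0],hsv[...,1]
for f in("top0","top5"):
    hsv=cv2.cvtColor(cv2.imread(f"pics/{f}.png"),cv2.COLOR_BGR2HSV).astype(int);H,S=hsv[...,0],hsv[...,1]
    for a,c,_ in blobs(((H<8)|(H>172))&(S>60),(230,190,260,220),2):print(f,"red",a,c.round(1),cast(mt,c,.03)[0].round(4))
E
```

```text
side0 red 6 [260.5 206.5] [0.5297 0.068  0.03  ]
side0 red 3 [284.  173.7] [0.6411 0.1382 0.03  ]
side0 orange 201 [259.  169.7] [0.5848 0.1626 0.05  ]
side_28.6 red 11 [280.6 225.8] [ 0.533  -0.0073  0.03  ]
side_28.6 red 5 [270.4 179. ] [0.6019 0.1387 0.03  ]
side_28.6 red 5 [282.4 177.8] [0.6287 0.1268 0.03  ]
side_28.6 red 4 [277.8 176.8] [0.6215 0.1363 0.03  ]
side_28.6 orange 256 [277.6 186.4] [0.5872 0.0856 0.05  ]
top0 red 6 [241.7 205.5] [0.5294 0.0796 0.03  ]
top5 red 6 [241.7 205.5] [0.5294 0.0796 0.03  ][ WARN:0@0.297] global loadsave.cpp:275 findDecoder imread_('pics/side_28.7.png'): can't open/read file: check file path/integrity
```

To row units: -0.024 m is -4.8, -0.022 m is -4.4.

```bash
echo '[[0,0,0,0,-1.2,0,0],[0,0,0,0,-2.4,0,0],[0,0,0,0,-3.6,0,0],[0,0,0,0,-4.4,0,0],[0,0,0,0,-4.8,0,0],[0,0,0,0,-4.8,0,0]]' > mv.in && python3 steer.py mv.in
echo '[[0,0,0,0,-0.2,0,0],[0,0,0,0,-0.4,0,0]]' > mv.in && python3 steer.py mv.in
echo '[[0,0,0,0,-0.2,0,0],[0,0,0,0,-0.4,0,0]]' > mv.in && python3 steer.py mv.in
python3 pos.py
```

```text
clock: 29.5
position: [0.5936, 0.0905, 0.043]
orientation: [0.075, -3.141, 0.001]
wrist_force: [0.1, 0.7, 0.8]
grip_width: 0.0005
gripper_force: 0.0
clock: 29.75
position: [0.5937, 0.0895, 0.043]
orientation: [0.076, -3.141, -0.001]
wrist_force: [-1.0, 0.9, 1.0]
grip_width: 0.0005
gripper_force: 0.5
clock: 30.0
position: [0.5938, 0.088, 0.043]
orientation: [0.076, -3.141, -0.002]
wrist_force: [-0.6, 4.3, 0.7]
grip_width: 0.0005
gripper_force: 1.8
tcp [0.5938 0.088  0.043 ] F [-0.6  4.3  0.7] 30.0
top green 29 [291.1 204.4] [ 0.5323 -0.0326  0.007 ]
top red 4 [287.  202.5] [ 0.5346 -0.0221  0.03  ]
side green 26 [288.7 240.1] [ 0.5365 -0.0334  0.007 ]
side red 9 [288.  232.7] [ 0.5345 -0.0326  0.03  ]
side orange 265 [284.6 192.3] [0.5887 0.0597 0.05  ]
side orange 4 [266.  162.2] [0.6151 0.1787 0.05  ]
```

```bash
for i in 1; do :; done
echo '[[0,0,0,0,-0.2,0,0],[0,0,0,0,-0.4,0,0]]' > mv.in && python3 steer.py mv.in
echo '[[0,0,0,0,-0.2,0,0],[0,0,0,0,-0.2,0,0]]' > mv.in && python3 steer.py mv.in
echo '[[0,0,0,0,-0.2,0,0],[0,0,0,0,-0.2,0,0]]' > mv.in && python3 steer.py mv.in
python3 pos.py
```

```text
clock: 30.35
position: [0.5938, 0.0873, 0.043]
orientation: [0.078, -3.14, -0.004]
wrist_force: [-0.8, 7.4, 0.2]
grip_width: 0.0
gripper_force: 3.6
clock: 30.6
position: [0.5938, 0.0871, 0.043]
orientation: [0.078, -3.14, -0.006]
wrist_force: [-0.9, 7.9, 0.1]
grip_width: 0.0003
gripper_force: 3.8
clock: 30.85
position: [0.5939, 0.0835, 0.043]
orientation: [0.077, -3.141, -0.001]
wrist_force: [-1.6, 3.5, -0.8]
grip_width: -0.0001
gripper_force: 1.5
tcp [0.5939 0.0835 0.043 ] F [-1.6  3.5 -0.8] 30.85
top green 26 [291.5 204.4] [ 0.5322 -0.0335  0.007 ]
top red 3 [288.7 201.7] [ 0.5364 -0.0259  0.03  ]
side green 26 [288.8 240.2] [ 0.5366 -0.0337  0.007 ]
side red 10 [289.5 234. ] [ 0.5349 -0.0374  0.03  ]
side orange 266 [286.  193.6] [0.5887 0.0543 0.05  ]
side orange 6 [268.7 162.7] [0.6196 0.1737 0.05  ]
```

To row units: -0.001 m is -0.2.

```bash
echo '[[0,0,0,0,0,0,0]]' > mv.in && python3 steer.py mv.in
echo '[[0,0,0,0,-0.2,0,0],[0,0,0,0,-0.2,0,0]]' > mv.in && python3 steer.py mv.in
python3 pos.py
```

```text
clock: 31.08
position: [0.594, 0.0824, 0.043]
orientation: [0.075, -3.141, 0.001]
wrist_force: [-0.8, 2.7, 0.6]
grip_width: -0.0
gripper_force: 1.2
clock: 31.32
position: [0.5944, 0.0804, 0.043]
orientation: [-0.074, 3.14, -0.002]
wrist_force: [0.3, 0.3, 0.0]
grip_width: 0.0006
gripper_force: 0.0
tcp [0.5944 0.0804 0.043 ] F [0.3 0.3 0. ] 31.325
top green 25 [291.1 204.6] [ 0.5318 -0.0325  0.007 ]
top red 3 [290.7 201.3] [ 0.5371 -0.0304  0.03  ]
side green 25 [288.8 240.2] [ 0.5364 -0.0337  0.007 ]
side red 11 [290.6 235.1] [ 0.5351 -0.0413  0.03  ]
side orange 267 [286.9 194.4] [0.5887 0.0507 0.05  ]
```

To row units: 0.22 m is 44, 0.18 m is 36.

```bash
echo '[[0,0,0,0,1,0,0],[0,0,0,0,4,0,0],[0,0,0,0,8,0,0],[0,0,0,0,8,-8,0],[0,0,0,0,12,-20,0],[0,0,0,0,20,-24,0],[0,0,0,0,28,-24,0],[0,0,0,0,36,-24,0],[0,0,0,0,44,-24,0],[0,0,0,0,44,-24,0]]' > mv.in && python3 steer.py mv.in
python3 pos.py
python3 - <<'E'
from h import *
from plant import bot, camrig, telemetry, workorder
import glob
m=camrig.camera_model("top");f=sorted(glob.glob("pics/top_*.png"))[-1]
def edges(f,roi):
    im=cv2.imread(f).astype(int);hsv=cv2.cvtColor(im.astype(np.uint8),cv2.COLOR_BGR2HSV).astype(int)
    k=blobs((hsv[...,2]<70),roi,15)
    for a,c,_ in k[:4]:print(f,a,c.round(1),cast(m,c,.084)[0].round(4))
    g=blobs((hsv[...,2]>85)&(hsv[...,2]<150)&(hsv[...,1]<40),roi,200)
    for a,c,mk in g[:2]:print("grey",a,c.round(1),cast(m,c,.061)[0].round(4))
edges("pics/top0.png",(210,150,275,212));edges(f,(255,150,330,212))
t=cv2.imread(f);cv2.imwrite("pics/final.png",t)
d=cv2.absdiff(t,cv2.imread("pics/top0.png")).max(2);print("timer/tape diff px",(d[234:268,256:290]>60).sum(),(d[232:266,160:192]>60).sum())
E
```

```text
clock: 32.67
position: [0.5808, 0.3091, 0.1622]
orientation: [0.09, -3.139, -0.004]
wrist_force: [0.1, -0.6, -1.2]
grip_width: 0.0006
gripper_force: 0.0
tcp [0.5808 0.3091 0.1622] F [ 0.1 -0.6 -1.2] 32.675
top green 25 [291.1 204.6] [ 0.5318 -0.0325  0.007 ]
top red 3 [290.7 201.3] [ 0.5371 -0.0304  0.03  ]
top orange 139 [250.2 176.7] [0.5912 0.0589 0.05  ]
side green 27 [288.9 240.3] [ 0.5365 -0.0341  0.007 ]
side red 8 [290.8 235.1] [ 0.5352 -0.0415  0.03  ]
side orange 237 [287.4 194.6] [0.5894 0.0496 0.05  ]
grey 1111 [242.9 178. ] [0.5867 0.0742 0.061 ]
pics/top_32.7.png 97 [291.2 171.4] [ 0.5958 -0.0299  0.084 ]
grey 506 [296.7 166.8] [ 0.6096 -0.0434  0.061 ]
grey 267 [292.6 192. ] [ 0.5545 -0.0333  0.061 ]
timer/tape diff px 0 371
```

```bash
python3 - <<'E'
from h import *
import glob
f=sorted(glob.glob("pics/side_*.png"))[-1]
a,b=cv2.imread("pics/side0.png"),cv2.imread(f);d=cv2.absdiff(a,b).max(2)
print(f,"tape",(d[174:202,176:212]>60).sum(),"timer",(d[228:266,212:260]>60).sum())
t,a=cv2.imread("pics/final.png"),cv2.imread("pics/top5.png")
print("tape top start->mid",(cv2.absdiff(a,cv2.imread("pics/top0.png")).max(2)[232:266,160:192]>60).sum(),t[232:266,160:192].mean((0,1)))
E
```

```text
pics/side_32.7.png tape 180 timer 0
tape top start->mid 0 [144.42095588 140.70588235 142.63143382]
```

```bash
echo '[[0,0,0,6,10,-6,0],[0,0,0,14,20,-10,0],[0,0,0,22,30,-10,0],[0,0,0,30,40,-10,0],[0,0,0,38,48,-10,0],[0,0,0,46,56,-10,0],[0,0,0,54,60,-10,0],[0,0,0,62,62,-10,0],[0,0,0,62,62,-10,0],[0,0,0,62,62,-10,0]]' > mv.in && python3 steer.py mv.in
python3 pos.py; python3 - <<'E'
from h import *
from plant import bot, camrig, telemetry, workorder
for n,r in(("side",(174,202,176,212)),("top",(232,266,160,192))):
    a,b=cv2.imread(f"pics/{n}0.png"),camrig.snapshot(n)[:,:,::-1]
    d=cv2.absdiff(a,b.copy()).max(2)[r[0]:r[1],r[2]:r[3]];print(n,(d>60).sum(),(d>30).sum())
E
```

```text
clock: 34.02
position: [0.2605, 0.5956, 0.2132]
orientation: [-0.073, 3.139, -0.0]
wrist_force: [0.7, -0.3, -0.9]
grip_width: -0.0001
gripper_force: 0.0
tcp [0.2605 0.5956 0.2132] F [ 0.7 -0.3 -0.9] 34.025
top green 25 [291.1 204.6] [ 0.5318 -0.0325  0.007 ]
top red 3 [290.7 201.3] [ 0.5371 -0.0304  0.03  ]
top orange 139 [250.1 176.7] [0.5912 0.059  0.05  ]
side green 26 [288.9 240.2] [ 0.5366 -0.0338  0.007 ]
side red 7 [290.7 235.3] [ 0.5349 -0.0419  0.03  ]
side orange 237 [287.5 194.6] [0.5896 0.0495 0.05  ]
side 0 0
top 0 0
```

The tape is unmoved (the earlier difference was the arm's occlusion and shadow), and the shuttle is resting at the green mark.

```bash
python3 -c "
from plant import bot, camrig, telemetry, workorder
print(workorder.sign_off())"
```

```text
the job is handed in; nothing more can be done
None
```

The job is handed in at about 34 s of the 72 s: the block is in the tray, the cover is back down over it, and the shuttle is in the green detent, about 1 mm from the mark by camera; the timer and tape did not move. The hand-in call returned no verdict.

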